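# Set the finished carvings on their stands

## Robot

A 6-joint arm with a two-finger parallel gripper is mounted at the origin on the work surface. World frame = base frame: x ahead of the robot, y to its left, z up, the work surface at z = 0. Lengths are in m, angles in rad, forces in N, time in s.
With the tool pointing down it reaches from about 0.275 to 0.825 m from the base axis. Payload 4.9 kg.
Tool frame: the origin (TCP) lies between the finger pads, 19 mm behind the fingertips; this is the grasp point; z points along the fingers, y is the line along which they close (so a half turn about z gives the same grasp; the last joint's range is limited). The gripper opens to 85 mm and grips with 20 to 120 N. Pads are 22 mm wide; open, the fingers measure 114 mm over their backs; the gripper's body (76 mm by 85 mm) begins 54 mm behind the grasp point. The pads swing forward as they close: fully open they stand 13 mm farther back than shut.
Start: joints at [1.016, 0.326, -0.193, 1.052, 0, 1.437], TCP at [0.225, 0.502, 0.25] pointing down, gripper open.
Joint ranges: [-2.65, 2.65], [-0.97, 1.79], [-1.3, 1.35], [-1.93, 2.1], [-1.47, 1.37], [-3.14, 3.14]. Speed limits (rad/s): [2.57, 2.57, 3.14, 3.14, 3.14, 3.14].

## Interface

Orientations are given as a unit quaternion [w, x, y, z].
In Python, from cell import bot gives the robot as it stands. Calls block until the motion is done:
- bot.move_pose(position, orientation): joint-space move of the TCP to a pose.
- bot.move_linear(position, speed=0.15, rotation=None, until_force=None): straight line of the TCP; rotation=None keeps the orientation; speed is the mean speed in m/s. With until_force (N) it stops when the force on the tool has changed by that much, and returns True; else False.
- bot.goto_joints(angles): joint-space move.
- bot.set_gripper(opening, grasp_force=None): opening from 0.0 (shut) to 1.0 (fully open); grasp_force is the grip in N (None keeps the last); returns when the fingers have stopped.
- bot.wait(seconds).
- bot.solve_ik(position, orientation): joint angles nearest the present ones, or None.
- bot.camera(name): name is "scene" or "top" or "wrist"; returns the picture (480x640x3 uint8, red, green, blue); there is no depth.
- bot.calibration(name): a dict with "mtx" (3x3 intrinsics, pixels), "k1" (the pictures are not rectified: a ray, as slopes to the right and down, at radius r is drawn at 1 + k1 r^2 times it, then the intrinsics apply), "extrinsics" (4x4, takes a point from world to camera coordinates); the wrist camera has in their place "hand_eye" (4x4, takes a point from camera to tool coordinates, whose origin is the TCP and whose axes are the flange's). Camera axes: x right, y down, z forward; pixel columns grow to the right and rows downward; lengths in m; the calibration is good to about 2 mm. A picture is of the moment at which its call begins: read the wrist's pose just before it. calibration takes no time and is no camera call.
A pose or a line that the arm cannot do raises bot.PlanningError and nothing moves.
- bot.close_job(): hands the job in; it is judged then, once.
Trained networks look in the newest picture that a camera, given by its name, has taken for a name from the list of things; names that differ only in an ending like _2 or _b are one class to them, and where a whole thing is asked for, a point or a joint stands for the part that bears it (a point fixed in the world has none). Each returns a list of dicts, best first, with "confidence" (0 to 1); they miss things now and then, are a little off and sometimes report something else, mostly with a low value. They report only what shows in the picture. A call takes as long as a camera call. They do not tell look-alikes from the thing itself.
- bot.search_frame(camera, thing): "bbox" ([left, top, width, height] in pixels, round what is visible of it).
Readings, each from a call of its own:
- bot.read_clock(): time.
- bot.read_joint_positions(): joint angles.
- bot.read_joint_vel(): joint speeds.
- bot.read_joint_efforts(): joint torques, N m.
- bot.read_position(): TCP position.
- bot.read_tool_rot(): TCP orientation.
- bot.read_ft_force(): force on the tool from outside, world axes, zero at the start.
- bot.read_moment(): the same for the moment, N m.
- bot.read_gripper_width(): opening from 0.0 (shut) to 1.0 (fully open).
- bot.read_finger_force(): force on a finger pad.
Only numpy, scipy, OpenCV 4.12 (cv2) and the standard library are available. Lean on these libraries where they do the work, as an engineer would, in place of code of your own. Each camera call takes 0.05 s, during which the arm holds its last target. There are 200 camera calls.

## Task

Put each of the four finished carvings (gourd, owl, pagoda, elephant) on the dark display stand made for it, the one whose top has the shape and size of the carving's foot: large round, small round, square or oblong. Set each down gently, not dropped, upright in the middle of its stand, inside the raised bead and squared up with a stand that has sides. Leave the two pale roughed-out blanks where they are.

Things in the scene. Friction and masses are not known exactly. Their poses are not given: they have to be found in the camera images.
- gourd: Finished carving, brown wood, 0.2 kg: double gourd on a round foot 66 mm across, 7 mm thick. Lower bulb 64 mm across, neck at 67 mm height, upper bulb 45 mm across at 83 to 93 mm height (good grip: any yaw, TCP at 90 mm), thin stem up to 126 mm. Round about z. Origin: centre of the foot's underside; z up.
- owl: Finished carving, brown wood, 0.08 kg: small upright owl on a round foot 42 mm across; 84 mm tall. Body 41 mm across, head 39 mm across at 52 to 66 mm height (good grip: any yaw, TCP at 61 mm). It may face any way. Origin: centre of the foot's underside; z up, face towards -x.
- pagoda: Finished carving, brown wood, 0.13 kg: square pagoda, foot 54 x 54 mm with sides along its x and y, 113 mm tall. Three roofs with edges 7 mm thick: 50 mm wide at 30 to 37 mm height, 42 mm at 57 to 64 mm (good grip: closing along its x or y, TCP at 67 mm), 32 mm at 80 to 87 mm. Origin: centre of the foot's underside; z up.
- elephant: Finished carving, brown wood, 0.15 kg: elephant on an oblong foot 84 mm (x) by 44 mm (y), 78 mm tall, head at -x. Its body is a barrel along x, axis at 50 mm height, 40 mm wide from x = -17 to +19 mm; ears from x = -30 to -3 mm. Good grip: closing along y at x = +8 mm, TCP at 56 mm. May face either way. Origin: centre of the foot's underside; z up.
- stand_large_round: Display stand of dark hardwood, 0.30 kg, loose. Large and round, 94 mm across, for the gourd. Four small feet, flat seat 28 mm above the bench, a rounded bead 3 mm high and 6 mm wide all round the edge of the top (82 mm inside it: 8 mm free all round the foot of its carving). Origin: centre of its underside; z up; yaw means nothing.
- stand_small_round: Display stand of dark hardwood, 0.18 kg, loose. Small and round, 70 mm across, for the owl. Four small feet, flat seat 28 mm above the bench, a rounded bead 3 mm high and 6 mm wide all round the edge of the top (58 mm inside it: 8 mm free all round the foot of its carving). Origin: centre of its underside; z up; yaw means nothing.
- stand_square: Display stand of dark hardwood, 0.28 kg, loose. Square, 82 x 82 mm, for the pagoda. Four small feet, flat seat 28 mm above the bench, a rounded bead 3 mm high and 6 mm wide all round the edge of the top (70 x 70 mm inside it: 8 mm free all round the foot of its carving). Origin: centre of its underside; z up; x, y along its sides.
- stand_oblong: Display stand of dark hardwood, 0.32 kg, loose. Oblong, 112 mm (x) by 72 mm (y), for the elephant. Four small feet, flat seat 28 mm above the bench, a rounded bead 3 mm high and 6 mm wide all round the edge of the top (100 x 60 mm inside it: 8 mm free all round the foot of its carving). Origin: centre of its underside; z up; x along its length.
- blank_tall: Unfinished: roughed-out blank of pale raw wood, a square block 60 x 60 x 52 mm with saw lines and a smaller rough block on top, 89 mm tall in all. It has no stand and stays where it is. Origin: centre of its underside; z up.
- blank_low: Unfinished: roughed-out blank of pale raw wood, a stepped oblong block 86 x 50 mm, 48 mm tall. It has no stand and stays where it is. Origin: centre of its underside; z up, x along its length.
Not all that is in view belongs to the job. What is shaped like the stand_large_round but red or yellow is not meant.

How it is judged:
By the outcome, as a careful person would: the job done as asked, in the order asked, and still so for the second after the job is handed in, with the robot touching nothing.
It also fails if it takes over 120 s, if anything falls off the work surface, if the arm or the gripper's body presses on something with over 40 N, if the wrist force passes 120 N, or if a joint passes its speed limit or range.

## Working session

There is one attempt and no reset: what is moved stays moved. The work goes in short steps, each a Python script; the robot and the scene stay as the last script left them, time stands still between calls to the robot, and variables do not carry over. Pictures are saved under pics/ and viewed, at most 14 in all, crops included, and the job is handed in when it is done.

```bash
mkdir -p pics; ls
python3 - <<'E'
from cell import bot
import cv2,numpy as np
for n in ["top","scene"]:
    cv2.imwrite(f"pics/{n}0.png",bot.camera(n)[...,::-1])
    c=bot.calibration(n);print(n,c)
    for t in "gourd owl pagoda elephant stand_large_round stand_small_round stand_square stand_oblong blank_tall blank_low".split():
        print(t,[(np.round(d["bbox"]).astype(int).tolist(),round(d["confidence"],2)) for d in bot.search_frame(n,t)])
print(bot.calibration("wrist"),bot.read_tool_rot(),bot.read_clock())
E
```

```text
pics
top {'mtx': array([[484.4746146 ,   0.        , 321.93781677],
       [  0.        , 484.4746146 , 227.44014607],
       [  0.        ,   0.        ,   1.        ]]), 'k1': -0.13377894857753284, 'extrinsics': array([[ 0.00653476, -0.99976503, -0.02066858,  0.02039416],
       [-0.99486825, -0.00441303, -0.10108263,  0.51435964],
       [ 0.10096766,  0.02122306, -0.99466332,  1.20444228],
       [ 0.        ,  0.        ,  0.        ,  1.        ]])}
gourd [([345, 167, 26, 30], 0.57)]
owl [([419, 266, 22, 13], 0.73)]
pagoda [([352, 230, 27, 29], 0.72)]
elephant [([458, 209, 32, 37], 0.57)]
stand_large_round [([160, 268, 42, 40], 0.77), ([282, 165, 34, 36], 0.74), ([179, 155, 37, 28], 0.62), ([402, 179, 25, 32], 0.32)]
stand_small_round [([401, 182, 29, 28], 0.62)]
stand_square [([222, 174, 40, 45], 0.58)]
stand_oblong [([162, 203, 52, 49], 0.63)]
blank_tall [([210, 251, 38, 35], 0.74)]
blank_low [([281, 236, 38, 23], 0.89)]
scene {'mtx': array([[594.89556865,   0.        , 337.57498682],
       [  0.        , 594.89556865, 232.48242537],
       [  0.        ,   0.        ,   1. 
[... 726 characters left out ...]
, 32, 45], 0.86), ([462, 193, 55, 44], 0.72)]
blank_low [([345, 205, 46, 39], 0.88)]
{'mtx': array([[350.11776651,   0.        , 317.27671018],
       [  0.        , 350.11776651, 232.28464915],
       [  0.        ,   0.        ,   1.        ]]), 'k1': -0.005993322185074392, 'hand_eye': array([[-8.98153576e-04, -9.49960272e-01, -3.12369453e-01,
         8.02350107e-02],
       [ 9.99999488e-01, -7.07902775e-04, -7.22457340e-04,
         1.26955102e-04],
       [ 4.65178568e-04, -3.12369942e-01,  9.49960422e-01,
        -1.24235931e-01],
       [ 0.00000000e+00,  0.00000000e+00,  0.00000000e+00,
         1.00000000e+00]])} [-1.36681043e-05  2.08832442e-01  9.77951436e-01 -2.26226944e-05] 1.1
```

Run:
```python
import cv2
a=cv2.imread("pics/top0.png")[120:340,120:520];cv2.imwrite("pics/top0c.png",cv2.resize(a,None,fx=2,fy=2,interpolation=cv2.INTER_CUBIC))
```

```text
(no output)
```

View pics/top0c.png

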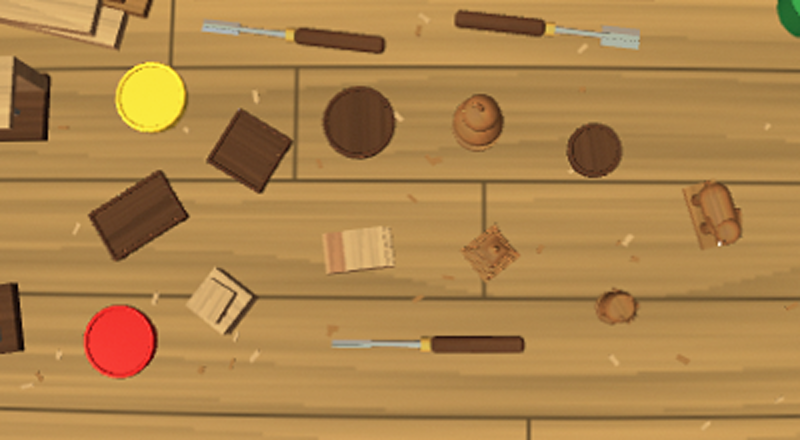

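View pics/scene0.png

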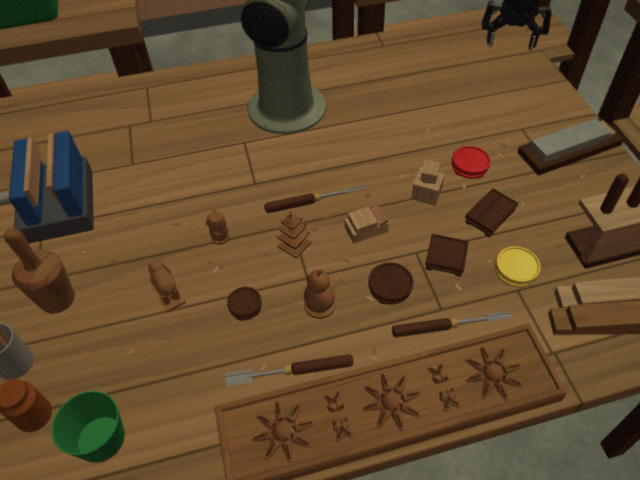

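The top picture (crop coordinates) shows the dark large round stand at (359,122), small round at (594,150), square at (249,150) and oblong at (138,215). The gourd is at (478,122), pagoda at (490,250), owl at (617,307) and elephant at (714,215). The red and yellow discs are decoys. Next I take wrist views from above each.

```bash
cat > h.py <<'E'
from cell import bot
import cv2,numpy as np
from scipy.spatial.transform import Rotation as Rn
def quat(yaw):  # tool down, tool x at yaw
    R=np.array([[np.cos(yaw),np.sin(yaw),0],[np.sin(yaw),-np.cos(yaw),0],[0,0,-1]])
    return Rn.from_matrix(R).as_quat(scalar_first=True)
def campose(n):
    if n=="wrist":
        T=np.eye(4);T[:3,:3]=Rn.from_quat(bot.read_tool_rot(),scalar_first=True).as_matrix();T[:3,3]=bot.read_position()
        return T@bot.calibration(n)["hand_eye"]
    return np.linalg.inv(bot.calibration(n)["extrinsics"])
def back(n,T,px,z):
    c=bot.calibration(n);px=np.asarray(px,float).reshape(-1,1,2)
    u=cv2.undistortPoints(px,c["mtx"],np.array([c["k1"],0,0,0,0]))[:,0]
    d=np.c_[u,np.ones(len(u))]@T[:3,:3].T
    return (T[:3,3]+d*((z-T[2,3])/d[:,2])[:,None])[:,:2]
def proj(n,T,P):
    c=bot.calibration(n);W=np.linalg.inv(T)
    return cv2.projectPoints(np.asarray(P,float).reshape(-1,1,3),cv2.Rodrigues(W[:3,:3])[0],W[:3,3],c["mtx"],np.array([c["k1"],0,0,0,0]))[0][:,0]
def above(xy,z,tag):  # camera above xy, picture saved with its pose
    # radial yaw options; camera offset 80 mm along tool x
    b=np.arctan2(xy[1],xy[0])
    for yaw in (b+np.pi,b,b+np.pi*.75,b+np.pi*1.25,b+np.pi/2,b-np.pi/2):
        p=[xy[0]-.08*np.cos(yaw),xy[1]-.08*np.sin(yaw),z]
        try: bot.move_pose(p,quat(yaw));break
        except bot.PlanningError: continue
    else: raise SystemExit("no view "+tag)
    bot.wait(.15);T=campose("wrist");im=bot.camera("wrist")
    cv2.imwrite(f"pics/{tag}.png",im[...,::-1]);np.save(f"pics/{tag}.npy",T)
    return T,im
E
python3 - <<'E'
from h import *
T=campose("top");P={}
for n,p,z in [("gourd",(358,185),.03),("owl",(429,274),.03),("pagoda",(365,245),.03),("elephant",(477,228),.03),("SL",(299.5,181),.03),("SS",(417,195),.03),("SQ",(244.5,195),.03),("SO",(189,227.5),.03),("BT",(230,268),.03),("BL",(300,245),.03)]:
    P[n]=back("top",T,p,z)[0];print(n,P[n].round(3),round(np.hypot(*P[n]),3))
ims=[]
for n in ["elephant","owl","SS","gourd","pagoda","SL","SQ","SO"]:
    T,im=above(P[n],.2,"w_"+n)
    u=proj("wrist",T,[*P[n],.03])[0].astype(int)
    c=im[max(0,u[1]-95):u[1]+95,u[0]-95:u[0]+95];print(n,u,c.shape,bot.read_joint_positions().round(2))
    ims.append(cv2.resize(c,(200,200)))
cv2.imwrite("pics/m1.png",np.vstack([np.hstack(ims[:4]),np.hstack(ims[4:])])[...,::-1]);print(bot.read_clock())
E
```

```text
gourd [ 0.623 -0.068] 0.627
owl [ 0.397 -0.247] 0.468
pagoda [ 0.47  -0.086] 0.478
elephant [ 0.514 -0.373] 0.635
SL [0.633 0.081] 0.639
SS [ 0.598 -0.219] 0.637
SQ [0.597 0.223] 0.637
SO [0.512 0.365] 0.629
BT [0.409 0.256] 0.483
BL [0.469 0.078] 0.476
elephant [316 117] (190, 190, 3) [-0.73  0.67  0.24  1.14  0.   -0.1 ]
owl [317 115] (190, 190, 3) [-0.69  0.36 -0.27  0.93 -0.   -0.13]
SS [318 118] (190, 190, 3) [-0.46  0.67  0.25  1.15 -0.   -0.1 ]
gourd [319 117] (190, 190, 3) [-0.22  0.66  0.21  1.13 -0.   -0.1 ]
pagoda [317 115] (190, 190, 3) [-0.31  0.38 -0.25  0.94  0.   -0.13]
SL [319 118] (190, 190, 3) [ 0.02  0.68  0.26  1.15 -0.   -0.1 ]
SQ [319 117] (190, 190, 3) [ 0.25  0.68  0.25  1.15 -0.   -0.1 ]
SO [320 117] (190, 190, 3) [ 0.51  0.66  0.22  1.13 -0.   -0.1 ]
11.5833
```

View pics/m1.png

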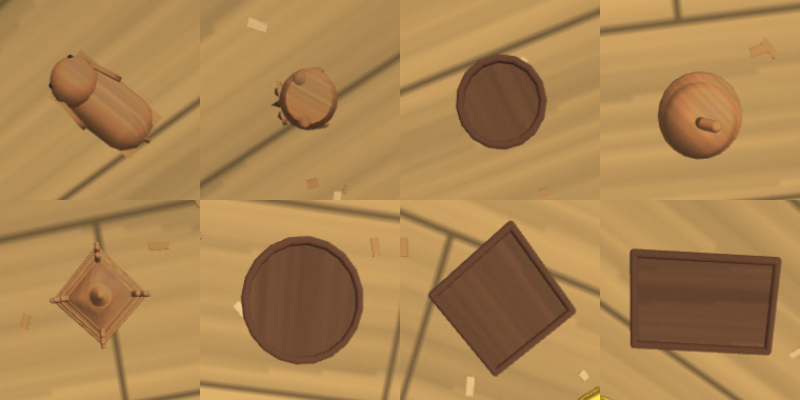

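Wrist crops show elephant head at upper left, owl, empty small round stand, gourd, pagoda, large round, square and oblong stands, each clear of neighbours. Now I segment them and overlay the models.

```bash
cat >> h.py <<'E'
def blob(im,dark,u):
    hsv=cv2.cvtColor(cv2.GaussianBlur(im,(3,3),0),cv2.COLOR_RGB2HSV);f=im.astype(float)+1
    rg=f[...,0]/f[...,1]
    m=(hsv[...,2]<128)&(rg>1.2) if dark else (rg>1.42)
    m=cv2.morphologyEx(m.astype(np.uint8),cv2.MORPH_OPEN,np.ones((5,5)))
    n,l,s,c=cv2.connectedComponentsWithStats(m)
    i=max((k for k in range(1,n) if s[k,4]>200),key=lambda k:s[k,4]-20*np.hypot(*(c[k]-u)))
    cs=cv2.findContours((l==i).astype(np.uint8),cv2.RETR_EXTERNAL,cv2.CHAIN_APPROX_NONE)[0]
    return max(cs,key=cv2.contourArea)[:,0]
def measure(T,im,guess,dark,z):
    u=proj("wrist",T,[*guess,z])[0];c=blob(im,dark,u)
    w=(back("wrist",T,c,z)*1000).astype(np.float32)
    (cx,cy),(a,b),ang=cv2.minAreaRect(w);e=cv2.fitEllipse(w)
    if a<b: a,b,ang=b,a,ang+90
    ang=(np.radians(ang)+np.pi/2)%np.pi-np.pi/2
    return dict(rect=(cx/1e3,cy/1e3,a,b,ang),ell=(e[0][0]/1e3,e[0][1]/1e3,e[1][0],e[1][1]),c=c,u=u)
E
python3 - <<'E'
from h import *
G=dict(gourd=(.623,-.068),owl=(.397,-.247),pagoda=(.47,-.086),elephant=(.514,-.373),SL=(.633,.081),SS=(.598,-.219),SQ=(.597,.223),SO=(.512,.365))
Z=dict(gourd=.005,owl=.03,pagoda=.02,elephant=.006,SL=.028,SS=.028,SQ=.028,SO=.028);ims=[]
for n in ["elephant","owl","SS","gourd","pagoda","SL","SQ","SO"]:
    im=cv2.imread(f"pics/w_{n}.png")[...,::-1].copy();T=np.load(f"pics/w_{n}.npy")
    m=measure(T,im,G[n],n[0]=="S",Z[n]);print(n,np.round(m["rect"],4),np.round(m["ell"],4),"cam",T[:2,3].round(3))
    cv2.drawContours(im,[m["c"]],-1,(0,0,255),1)
    x,y,_,_,a=m["rect"]; d={"elephant":(84,44),"pagoda":(54,54),"SQ":(82,82),"SO":(112,72)}.get(n)
    if d:
        R=np.array([[np.cos(a),-np.sin(a)],[np.sin(a),np.cos(a)]])
        q=[[*( [x,y]+R@np.array([sx*d[0],sy*d[1]])/2e3),Z[n] if n!="pagoda" else .004] for sx,sy in((1,1),(1,-1),(-1,-1),(-1,1))]
        cv2.polylines(im,[proj("wrist",T,q).astype(int)],True,(0,255,0),1)
    u=m["u"].astype(int);ims.append(cv2.resize(im[max(0,u[1]-70):u[1]+70,u[0]-70:u[0]+70],(200,200)))
cv2.imwrite("pics/m2.png",np.vstack([np.hstack(ims[:4]),np.hstack(ims[4:])])[...,::-1])
E
```

```text
elephant [  0.4832  -0.6598 184.2915 125.1588  -0.9053] [  0.4649  -0.657  100.5606 191.0769] cam [ 0.514 -0.372]
owl [ 0.4033 -0.2513 43.7987 22.5596  0.3449] [ 0.4023 -0.2496 23.2105 41.153 ] cam [ 0.398 -0.248]
SS [ 0.6001 -0.2202 68.4141 68.3354 -0.815 ] [ 0.5997 -0.2202 67.9061 69.4235] cam [ 0.597 -0.22 ]
gourd [ 0.6367 -0.0719 68.8586 64.0384  0.6767] [ 0.6366 -0.0716 62.5005 66.4535] cam [ 0.623 -0.07 ]
pagoda [ 0.4687 -0.0877 47.6171 38.6813  0.4875] [ 0.4673 -0.0889 38.0456 47.1502] cam [ 0.471 -0.086]
SL [6.35300e-01 8.27000e-02 9.23595e+01 9.14259e+01 1.77300e-01] [6.35200e-01 8.28000e-02 9.16897e+01 9.21195e+01] cam [0.633 0.08 ]
SQ [ 0.5972  0.2236 84.6391 82.9372 -0.5354] [ 0.5978  0.2238 94.9865 95.7481] cam [0.597 0.221]
SO [  0.5136   0.3685 111.969   72.8313  -1.0056] [  0.513    0.3681  81.6927 133.9031] cam [0.513 0.364]
```

View pics/m2.png

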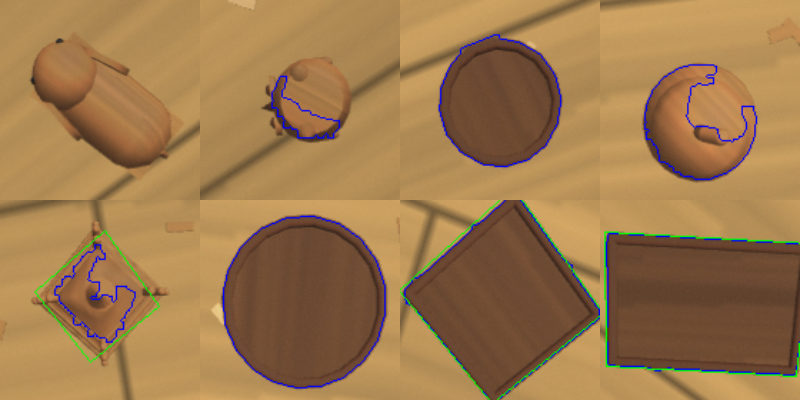

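Stands fit exactly; colour threshold fails on the carvings (wood on wood). Using GrabCut for those.

```bash
cat >> h.py <<'E'
def gc(im,u,rin,rout):
    u=np.asarray(u).astype(int);m=np.full(im.shape[:2],cv2.GC_BGD,np.uint8)
    cv2.circle(m,tuple(u.tolist()),rout,cv2.GC_PR_BGD,-1);cv2.circle(m,tuple(u.tolist()),(rin+rout)//2,cv2.GC_PR_FGD,-1);cv2.circle(m,tuple(u.tolist()),rin,cv2.GC_FGD,-1)
    y0,x0=max(0,u[1]-2*rout),max(0,u[0]-2*rout);s=np.s_[y0:u[1]+2*rout,x0:u[0]+2*rout]
    sub=m[s].copy();cv2.grabCut(np.ascontiguousarray(cv2.cvtColor(im[s],cv2.COLOR_RGB2LAB)),sub,None,np.zeros((1,65)),np.zeros((1,65)),6,cv2.GC_INIT_WITH_MASK)
    k=cv2.morphologyEx((sub&1).astype(np.uint8),cv2.MORPH_OPEN,np.ones((3,3)))
    c=max(cv2.findContours(k,cv2.RETR_EXTERNAL,cv2.CHAIN_APPROX_NONE)[0],key=cv2.contourArea)[:,0]
    return c+[x0,y0]
E
python3 - <<'E'
from h import *
G=dict(gourd=((.635,-.072),.02,25,55),owl=((.4,-.249),.04,18,42),pagoda=((.47,-.088),.03,20,55),elephant=((.514,-.373),.03,18,65))
ims=[]
for n,(g,z,a,b) in G.items():
    im=cv2.imread(f"pics/w_{n}.png")[...,::-1].copy();T=np.load(f"pics/w_{n}.npy")
    u=proj("wrist",T,[*g,z])[0].astype(int);c=gc(im,u,a,b)
    w=(back("wrist",T,c,z)*1000).astype(np.float32);print(n,u,cv2.minAreaRect(w),cv2.fitEllipse(w))
    s=np.s_[max(0,u[1]-62):u[1]+62,u[0]-62:u[0]+62];o=[max(0,u[1]-62),u[0]-62]
    big=cv2.resize(im[s],None,fx=3.2,fy=2.4*4/3,interpolation=cv2.INTER_CUBIC)[:400,:400]
    sm=big[:300*4//3,:400].copy();cv2.polylines(sm,[((c-[o[1],o[0]])*3.2).astype(int)],True,(0,0,255),1)
    print("origin (x,y)",o[::-1],sm.shape);ims.append(cv2.resize(cv2.copyMakeBorder(sm,0,400-sm.shape[0],0,400-sm.shape[1],cv2.BORDER_CONSTANT),(300,300)))
cv2.imwrite("pics/m3.png",np.vstack([np.hstack(ims[:2]),np.hstack(ims[2:])])[...,::-1])
E
```

```text
gourd [316 132] ((635.0975341796875, -70.40377807617188), (66.32218933105469, 66.03077697753906), 83.5478286743164) ((635.1266479492188, -70.2232894897461), (65.9604263305664, 66.08898162841797), 123.5973892211914)
origin (x,y) [np.int64(254), np.int64(70)] (397, 397, 3)
owl [317 119] ((398.4643249511719, -244.08697509765625), (46.396785736083984, 43.07403564453125), 58.049312591552734) ((399.1751403808594, -243.4673309326172), (43.47319793701172, 45.422332763671875), 151.85494995117188)
origin (x,y) [np.int64(255), np.int64(57)] (397, 397, 3)
pagoda [314 116] ((467.8448181152344, -86.11923217773438), (55.71617889404297, 54.10934829711914), 38.14219665527344) ((467.7153015136719, -86.35192108154297), (62.194766998291016, 62.73474884033203), 58.9852294921875)
origin (x,y) [np.int64(252), np.int64(54)] (397, 397, 3)
elephant [315 117] ((517.6845703125, -372.6900634765625), (90.59435272216797, 47.3361930847168), 22.812633514404297) ((516.7574462890625, -373.0445556640625), (46.23344039916992, 91.9804458618164), 106.24372863769531)
origin (x,y) [np.int64(253), np.int64(55)] (397, 397, 3)
```

View pics/m3.png

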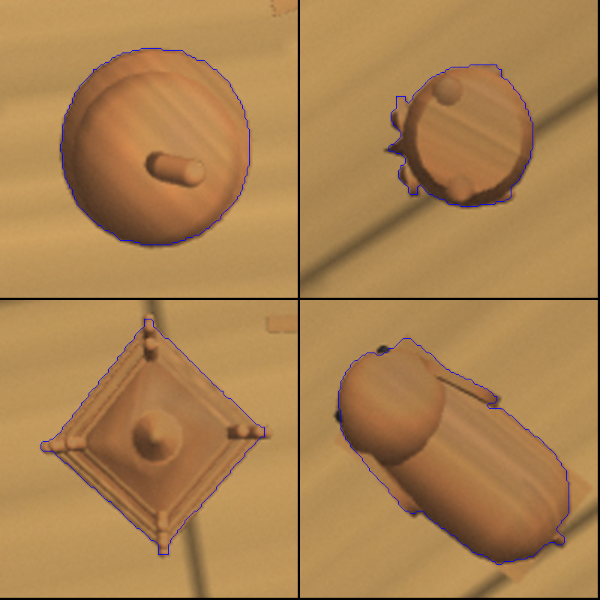

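GrabCut outlines fit. The gourd is round at tile (155,147), the owl head circle centre is (468,136), and the pagoda tips are (149,320), (267,432), (163,553), (41,447). The elephant foot's rear corners are (593,483) and (517,581), with its head at upper left (405,338)–(337,441). Computing poses, then doing the gourd.

```bash
cat >> h.py <<'E'
ST=dict(gourd=(.6353,.0828),owl=(.5999,-.2202),pagoda=(.5975,.2237),elephant=(.5134,.3684))
def pick(xy,h,yaw,f=40,hi=.26):
    bot.set_gripper(1.0)
    bot.move_pose([*xy,hi],quat(yaw));bot.move_linear([*xy,h],speed=.15);bot.set_gripper(0.0,grasp_force=f)
    print("grip",bot.read_gripper_width(),bot.read_finger_force());bot.move_linear([*xy,hi],speed=.15)
    print("lifted",bot.read_gripper_width(),bot.read_finger_force(),bot.read_ft_force().round(1))
def place(xy,h,yaw,hi=.28,op=.9):
    bot.move_pose([*xy,hi],quat(yaw));bot.move_linear([*xy,h+.012],speed=.12);bot.wait(.4)
    r=bot.move_linear([*xy,h-.006],speed=.015,until_force=2);print("touch",r,bot.read_position()[2]-h)
    bot.set_gripper(op);bot.wait(.2);bot.move_linear([*xy,hi],speed=.15);print("t",bot.read_clock())
E
python3 - <<'E'
from h import *
def t2p(n,pts,tile,o): 
    return back("wrist",np.load(f"pics/w_{n}.npy"),(np.array(pts,float)-tile)/(300/397*3.2)+o,{"owl":.06,"pagoda":.033,"elephant":.006}[n])
print("owl",t2p("owl",[(468,136)],(300,0),(255,57)))
p=t2p("pagoda",[(149,320),(267,432),(163,553),(41,447)],(0,300),(252,54));print(p.mean(0),[np.degrees(np.arctan2(*(p[i]-p[j])[::-1]))for i,j in((1,0),(2,1),(3,2),(0,3))],[np.hypot(*(p[i]-p[j])) for i,j in((1,0),(2,1))])
e=t2p("elephant",[(593,483),(517,581),(337,441),(413,343)],(300,300),(253,55));print(e,e.mean(0),np.degrees(np.arctan2(*((e[0]+e[1])-(e[2]+e[3]))[::-1])))
# square stand sides refined
for n,g in (("SQ",(.597,.223)),("SO",(.512,.365))):
    im=cv2.imread(f"pics/w_{n}.png")[...,::-1].copy();T=np.load(f"pics/w_{n}.npy")
    c=blob(im,True,proj("wrist",T,[*g,.03])[0]);q=cv2.approxPolyDP(c,8,True)[:,0]
    w=back("wrist",T,q,.028);d=np.roll(w,-1,0)-w;print(n,w.mean(0),np.degrees(np.arctan2(d[:,1],d[:,0])),np.hypot(*d.T))
a=(.6344,-.0703);pick(a,.090,np.arctan2(a[1],a[0])+np.pi)
b=ST["gourd"];place(b,.118,np.arctan2(b[1],b[0])+np.pi)
E
```

```text
owl [[ 0.39880851 -0.24250989]]
[ 0.46724072 -0.08643908] [np.float64(38.72085334364653), np.float64(-51.43093469768439), np.float64(-140.92724220476026), np.float64(126.41364475813162)] [np.float64(0.05053169580960301), np.float64(0.051329675461114034)]
[[ 0.55254128 -0.33817845]
 [ 0.56547196 -0.38049483]
 [ 0.48695326 -0.40418296]
 [ 0.47720226 -0.36306844]] [ 0.52054219 -0.37148117] 17.522680093700046
SQ [0.59757352 0.22416667] [ -32.6756007    57.39353013  147.80719113 -122.78163908] [0.07839668 0.07897247 0.07815924 0.07831396]
SO [0.51279318 0.36820528] [  32.75952898  123.10474598 -147.11504021  -57.34685582] [0.06959721 0.10970783 0.06873296 0.10955556]
grip 0.5082540509462188 40.799041679129004
lifted 0.5081276370879777 40.98956744768657 [ 0.3  0.3 -3.5]
touch True 0.0008032103842637028
t 21.7167
```

Run:
```python
from h import *
a=(.3988,-.2427);pick(a,.061,np.arctan2(a[1],a[0])+np.pi,f=30)
b=ST["owl"];place(b,.089,np.arctan2(b[1],b[0])+np.pi)
pick((.4675,-.0863),.067,np.radians(128.7+0),f=35)
place(ST["pagoda"],.095,np.radians(147.4))
T,im=above((.5205,-.3715),.2,"e2")
c=[(.5205,-.3715)];t=np.radians(17.4);R=np.array([[np.cos(t),-np.sin(t)],[np.sin(t),np.cos(t)]])
q=[[*(c[0]+R@np.array(s)),.006] for s in((.042,.022),(.042,-.022),(-.042,-.022),(-.042,.022))]
im=cv2.polylines(im.copy(),[proj("wrist",T,q).round().astype(int)],True,(0,255,0),1)
cv2.imwrite("pics/e2c.png",cv2.resize(im[40:200,230:410],None,fx=3,fy=3)[...,::-1])
```

```text
grip 0.44281854586812136 29.90770696545951
lifted 0.4421117038703379 30.14741347054951 [ 0.8  0.1 -1.4]
touch True 0.0005035360952114487
t 32.6583
grip 0.4830388437207887 35.3278648853302
lifted 0.47933032443488616 35.53178429603577 [ 0.   0.7 -1.6]
touch True 0.0006303733547019241
t 43.1167
```

View pics/e2c.png

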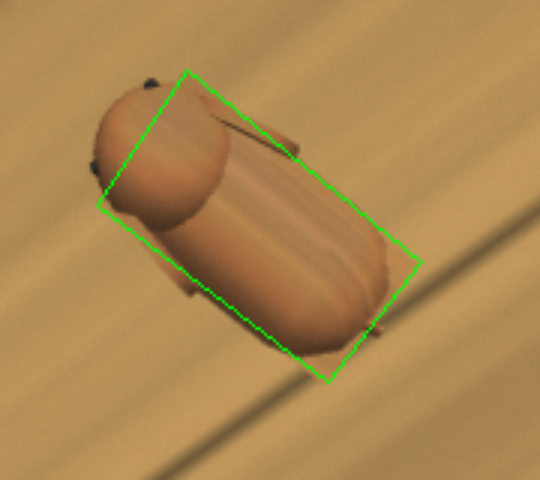

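Green 84×44 model outline sits on the elephant foot (tail corners at (420,262) and (330,381)), so pose is good. Pick and place, then inspect.

Run:
```python
from h import *
off=lambda c,t:np.array(c)+.008*np.array([np.cos(t),np.sin(t)])
t=np.radians(17.4);pick(off((.5205,-.3715),t),.056,t+np.pi,f=40)
for k in (122.85,-57.15):
    s=np.radians(k);b=off(ST["elephant"],s)
    try: place(b,.084,s+np.pi);print("ok",k);break
    except bot.PlanningError as e: print(k,e)
ims=[]
for n in ["gourd","owl","pagoda","elephant"]:
    T,im=above(ST[n],.2,"f_"+n);u=proj("wrist",T,[*ST[n],.03])[0].astype(int)
    ims.append(cv2.resize(im[max(0,u[1]-75):u[1]+75,u[0]-75:u[0]+75],(300,300)))
cv2.imwrite("pics/m4.png",np.vstack([np.hstack(ims[:2]),np.hstack(ims[2:])])[...,::-1])
cv2.imwrite("pics/s2.png",cv2.resize(bot.camera("scene")[120:330,180:560],None,fx=2,fy=2)[...,::-1]);print(bot.read_clock())
```

```text
grip 0.45292553200157665 40.19109362619929
lifted 0.45276887586961545 40.36072602728382 [-0.6 -0.5 -2.2]
touch True 0.0006507773531253952
t 57.8833
ok 122.85
63.975
```

View pics/m4.png

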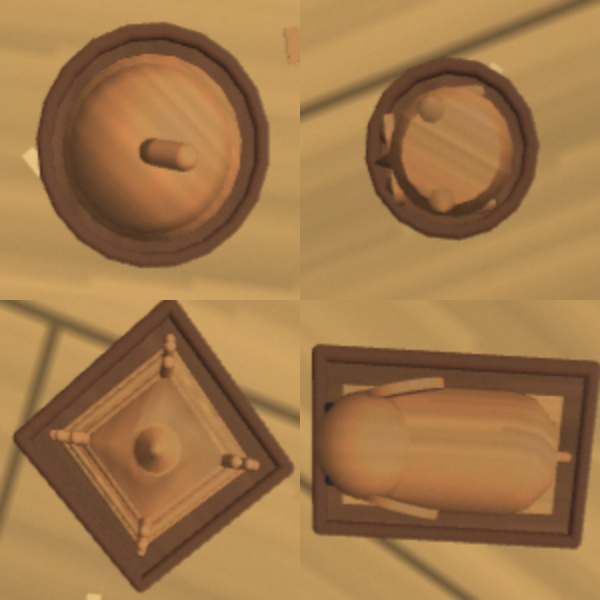

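View pics/s2.png

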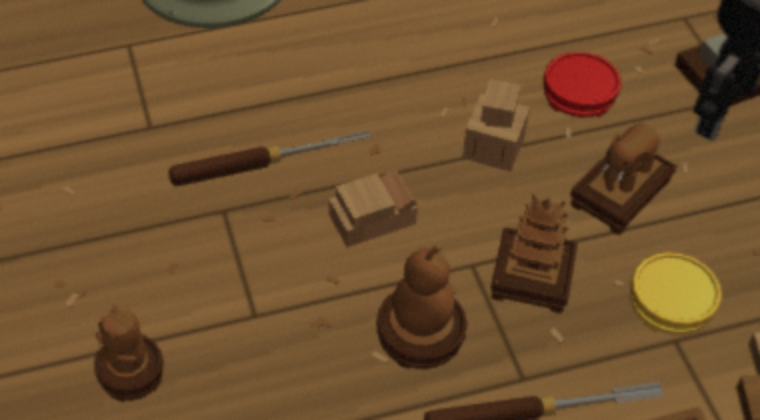

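The close views show all four upright, centred within the beads and squared up: gourd (155,145), owl (450,147), pagoda (155,447), elephant (452,450). The scene view shows the blanks unmoved. Handing in.

```bash
python3 -c "
from cell import bot
print(bot.close_job())"
```

```text
the job is handed in; nothing more can be done
None
```

All four carvings stand upright, centred and squared up on their own stands; the blanks were left alone, and the job was handed in at about 64 s.

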